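# Switch a tube heater to run with its pull-to-turn safety knob

### The arm

A 6-joint arm with a two-finger parallel gripper is mounted at the origin on the work surface. World frame = base frame: x ahead of the robot, y to its left, z up, the work surface at z = 0. Lengths are in mm, angles in rad, forces in N, time in s.
With the tool pointing down it reaches from about 300 to 775 mm from the base axis. Payload 14.6 kg.
Tool frame: the origin (TCP) lies midway between the tips of the shut fingers; the grasp point (between the pads) lies 19 mm behind it (pinch_z is the distance from the TCP to the grasp point, in mm); z points along the fingers, y is the direction in which the jaws open and shut (so a half turn about z gives the same grasp; the last joint's range is limited). The gripper opens to 94 mm and grips with 3 to 60 N. Pads are 16 mm wide; open, the fingers measure 119 mm over their backs; the gripper's body (75 mm by 177 mm) begins 78 mm behind the grasp point.
Start: joints at [-1.201, 0.3, 1.521, -0, 1.321, -0.067], TCP at [232.665, -498.353, 205.446] pointing down, gripper open.
Joint ranges: [-3.03, 3.03], [-0.79, 2.21], [0.23, 2.52], [-1.04, 4.18], [0, 3.07], [-2.55, 2.55]. Speed limits (rad/s): [2.22, 2.22, 2.57, 3.14, 3.14, 3.14].

### API

Orientations are given as [roll, pitch, yaw] about the fixed x, y, z axes, in that order (R = Rz(yaw) Ry(pitch) Rx(roll)).
In Python, from cell import read_state, camera, sign_off, pinch_z gives the robot as it stands. The module is installed in compiled form; this text tells all that it offers.
- The arm moves only by the tool servo_tool, never from a script. Its argument "series" is a list of rows, each a list of 6 numbers: the shift along the tool's x, y, z in cm, then the turn, a rotation vector about the tool's x, y, z in rad. In form: [[tx, ty, tz, rx, ry, rz], ...]. A call has exactly 10 rows; each row is the pose to reach, as a shift and turn from the pose commanded when the call began, along the tool's axes at that moment; what a row does not reach only later rows make up. A row lasts 1/12 s, in which the tool goes at most 41.7 mm and 7.16 degrees, less where a joint would pass 70% of its speed; a pose out of reach is approached as far as the arm can. A call with a gripper value outside its range is refused whole. "gripper" is the finger opening in cm, from 0 to 9.4, set as the call begins (left out, the last holds). The fingers move at their own pace and stop on an object; "grip_force" is the grip in N (left out, the last holds). Time passes only in rows, so rows that repeat a pose let the fingers close, or fill a call up. It gives the time, the measured TCP pose, the force and the opening at its end, in the units of the state.
- read_state(): the state, without advancing time (a new reading comes with each control period).
- camera(name): name is "side" or "top" or "wrist"; returns a dict with "pixels" (384x512x3 uint8, red, green, blue), "fx", "fy", "cx", "cy" (pixels), "pose" (4x4, takes a point from camera to world coordinates); the wrist camera has in their place "mount" (4x4, takes a point from camera to tool coordinates, whose origin is the TCP and whose axes are the flange's). Camera axes: x right, y down, z forward; pixel columns grow to the right and rows downward; lengths in mm; the calibration is good to about 2 mm. A picture is of the moment at which its call begins: read the wrist's pose just before it. There is no depth.
- sign_off(): hands the job in, once; it reports no verdict.
The state is a dict: "clock": time; "joints": joint angles; "qd": joint speeds; "effort": joint torques, N m; "eef_pos": TCP position; "eef_rot": TCP orientation; "wrist_force": force on the tool from outside, world axes, zero at the start; "moment": the same for the moment, N m; "finger_gap": finger opening in mm.
Only numpy, scipy, OpenCV 4.12 (cv2) and the standard library are available. Lean on these libraries where they do the work, as an engineer would, in place of code of your own. Each camera call takes 0.05 s, during which the arm holds its last target.

### The job

Switch the tube heater with the orange knob from off to run: pull the knob up until it unlocks, turn it clockwise into the green arc, feel there for the catch and push the knob fully home, then let go. Be gentle: the locking pin under the knob must never be pressed or twisted against anything with more than 30 N. Leave the blue knob as it is and the other things where they stand.

Things in the scene. Friction and masses are not known exactly. Their poses are not given: they have to be found in the camera images.
- orange_grip (a point): The middle of the orange knob's bar grip, on its axis, 25 mm above its underside. The bar is 46 mm long (along this frame's x), 15 mm wide (y) and 34 mm tall, from 17 mm below this point to 15 mm above it; below it the knob has a round skirt, 65 mm across, whose top lies 18.7 mm below this point. z points up along the knob's axis; -x is the way of the white pointer line on top of the bar.
- orange_pull (a joint): How far the orange knob is pulled out (up), in m: 0 fully in, 0.012 at its upper stop. Sliding it takes about 3 N either way, and it stays where it is left. It can turn only when out by more than about 0.007.
- orange_turn (a joint): How far the orange knob is turned, in rad: within 0.06 of 0 at off, growing clockwise seen from above, stop at 1.75; takes about 0.03 Nm. Green arc: 0.82 to 1.38. The one hole where it goes in again has its middle between 0.86 and 1.34, unseen and different each time. The pin enters within about 0.04 of that middle; elsewhere it rests on a flat rim, knob out by about 0.0065.
- orange_pin: Steel locking pin under the orange knob's skirt, hidden when in: 5 mm thick, flat end, 26 mm from the axis, below the pointer. Origin on the axis at the skirt's underside, -x towards the pin. Resting on the rim it takes the push on the knob; at a side of its hole it takes any twist (0.6 Nm is 23 N). The hole is 0.9 mm wider than the pin on each side.
- orange_dial (a point): The point on the orange knob's axis at the top of the fixed aluminium collar (74 mm across, 8 mm tall) on which the knob sits when fully in. Frame fixed to the heater: z up, -x from the axis towards the black off dot, +x towards the tube block, whose near edge is 88 mm from the axis; the tubes in it reach 54 mm above this point.
- orange_heater: The tube heater with the orange knob: a white box, 220 mm (its x) by 150 mm (y) and 70 mm tall, fixed to the bench; origin at the middle of its underside. The knob's axis stands upright at x = -50 mm; a metal block with amber tubes is at x = +70 mm. On its top round the knob are a black dot (off) on the -x side and a green arc (run) clockwise from it.
- blue_heater: A second, like heater with a blue knob, to be left alone; origin at the middle of its underside, same sizes.
- blue_pull (a joint): How far the blue knob is pulled out, in m (0 fully in).
- blue_turn (a joint): How far the blue knob is turned, in rad (near 0, within 0.06, at off).
- mug: Bystander: a white mug, 80 mm wide, 95 mm tall; origin at the middle of its underside.
- reagent: Bystander: a white bottle with a blue cap, 72 mm wide, 170 mm tall; origin at the middle of its underside.
- vial: Bystander: an amber vial with a red cap, 30 mm wide, 55 mm tall, standing between the heaters; origin at the middle of its underside.
- beaker: Bystander: a glass beaker, 72 mm wide, 90 mm tall; origin at the middle of its underside.
- tip_box: Bystander: a blue box of pipette tips, 85 x 120 x 63 mm; origin at the middle of its underside.
- marker: Bystander: a white pen with a black cap, 130 mm long, 13 mm thick, in front; origin at the middle of its underside.

How it is judged (in metres and radians):
On the way, in this order (a step that is already met when the one before it is completed fails the run):
1. the orange knob is pulled out by more than 6 mm while still near off (value of joint orange_pull above 0.006 m and value of joint orange_turn below 0.3 rad), for 0.1 s.
2. the orange knob, still out by more than 4 mm, is turned clockwise past 0.6 rad (value of joint orange_pull above 0.004 m and value of joint orange_turn above 0.6 rad), for 0.1 s.
At the end, for the whole second after the job is handed in: The orange knob is fully in (out by less than 2 mm) with its pointer in the green arc (turned 0.75 to 1.45 rad), the blue knob fully in (less than 2 mm out) and at off (within 0.25 rad), and everything is let go (value of joint each of orange_pull, blue_pull below 0.002 m and value of joint orange_turn between 0.75 and 1.45 rad and value of joint blue_turn between -0.25 and 0.25 rad); the robot touches nothing.
It fails at once if the orange knob's locking pin is pressed or twisted against its stops with more than 30 N (contact force between orange_pin and anything else above 30 N).
It fails at once if the blue knob is pulled out by more than 3 mm or turned by more than 0.25 rad (value of joint blue_pull above 0.003 m or value of joint blue_turn above 0.25 rad or value of joint blue_turn below -0.25 rad).
It fails at once if a bystander is moved by more than 20 mm (distance of any of mug, reagent, vial, beaker, tip_box, marker from where it was at the start of the episode above 0.02 m).
It also fails if it takes over 70 s, if anything falls off the work surface, if the arm or the gripper's body presses on something with over 40 N, if the wrist force passes 120 N, or if a joint passes its speed limit or range.

## Working session

There is one attempt and no reset: what is moved stays moved. The work goes in short steps, Python scripts to look and compute and a tool call to move; the robot and the scene stay as the last step left them, time stands still between calls to the robot, and variables do not carry over. Pictures are saved under pics/ and viewed, and the job is handed in when it is done.

Besides the shell and the picture viewer there is one more tool, called after "Call:" as name([rows], argument=value, ...), one row to a line, values as JSON. servo_tool: Moves the arm, as the interface text tells. Its arguments: {"type":"object","properties":{"series":{"type":"array"},"gripper":{"type":"number"},"grip_force":{"type":"number"}},"required":["series"]}

```bash
mkdir -p pics && cat > h.py <<'E'
import numpy as np, cv2
from cell import *
def shot(n,f):
    s=read_state(); c=camera(n); cv2.imwrite('pics/'+f,c['pixels'][:,:,::-1]); return s,c
def ray(c,u,v,T=None):
    T=np.array(c['pose']) if T is None else T
    d=np.array([(u-c['cx'])/c['fx'],(v-c['cy'])/c['fy'],1.]); return T[:3,3],T[:3,:3]@d
def onz(c,u,v,z,T=None):
    o,d=ray(c,u,v,T); return o+d*(z-o[2])/d[2]
E
python3 - <<'E'
from h import *
for n in ('top','side','wrist'):
    s,c=shot(n,n+'0.png')
    print(n,c['fx'],c['cx'],c['cy'],np.round(c.get('pose',c.get('mount')),3).tolist())
print(s,pinch_z)
E
```

```text
top 365.7752801807599 255.44920852061088 189.87082585447334 [[-0.012, -0.98, 0.197, 287.237], [-1.0, 0.009, -0.013, 8.842], [0.011, -0.198, -0.98, 1325.893], [0.0, 0.0, 0.0, 1.0]]
side 480.41892554596484 255.380047145728 191.99865147357684 [[-0.769, -0.44, 0.465, -115.231], [-0.64, 0.528, -0.558, 794.902], [-0.0, -0.726, -0.687, 1074.324], [0.0, 0.0, 0.0, 1.0]]
wrist 314.1740848745102 256.70687446229823 195.05228054174114 [[0.001, -0.967, -0.255, 73.379], [1.0, 0.002, -0.001, -0.137], [0.001, -0.255, 0.967, -179.516], [0.0, 0.0, 0.0, 1.0]]
{'clock': 0.1, 'joints': array([-1.20059954e+00,  3.00430841e-01,  1.52148628e+00,  4.17108549e-05,
        1.32067557e+00, -6.65919815e-02]), 'qd': array([-9.66715639e-04, -1.78545290e-03, -4.10258025e-04,  9.48748660e-05,
        1.45187254e-03, -2.11736316e-04]), 'effort': array([ 3.18115599e-03, -5.32645154e+01, -3.53281474e+01,  7.10438238e-02,
        2.34790274e-02, -4.92987010e-05]), 'eef_pos': array([ 232.60073868, -498.15668552,  204.94850775]), 'eef_rot': array([-3.14059752e+00, -1.06858550e-04,  4.36778366e-01]), 'wrist_force': array([ 0.43589774, -0.48960616, -0.24131977]), 'moment': array([ 0.04535491,  0.05570546, -0.03141121]), 'finger_gap': 93.50496337814481} 18.8
```

View pics/top0.png

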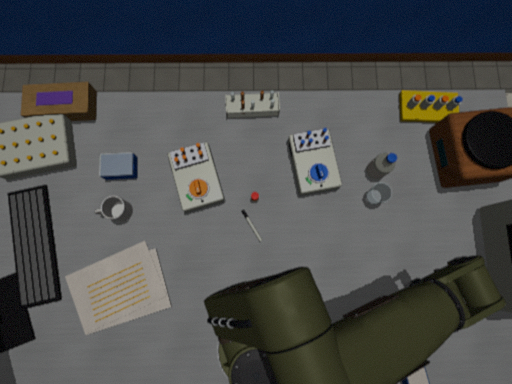

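View pics/side0.png

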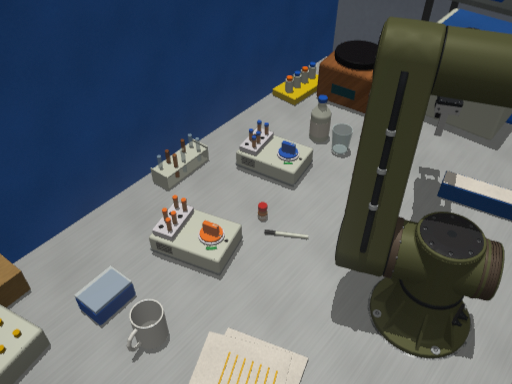

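View pics/wrist0.png

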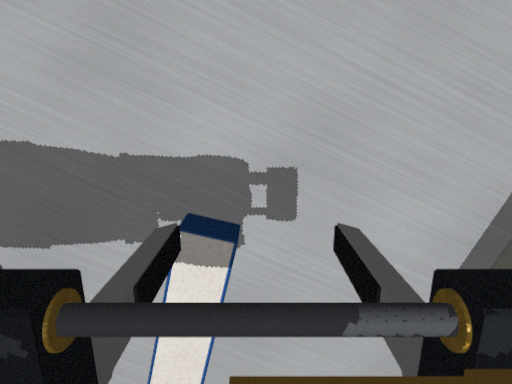

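The top view shows the orange knob near (199,188), with its tubes near (190,155). The blue heater is at (318,165), the vial at (255,197) and the marker at (250,225). The side view shows the orange knob near (211,232). Next I measure the knob in both views.

```bash
cat > m.py <<'E'
from h import *
def omask(img):
    h=cv2.cvtColor(img,cv2.COLOR_RGB2HSV); return cv2.inRange(h,(5,170,120),(18,255,255))
E
python3 - <<'E'
from m import *
R=[]
for n in ('top','side'):
    c=camera(n); m=omask(c['pixels']); k,l,st,ce=cv2.connectedComponentsWithStats(m)
    for i in range(1,k):
        if st[i,4]>25: print(n,st[i],ce[i].round(1), onz(c,*ce[i],95).round(1))
    i=1+np.argmax([s[4] if (150<x[0]<240 and 150<x[1]<260) else 0 for s,x in zip(st[1:],ce[1:])])
    R.append(ray(c,*ce[i]))
    im=c['pixels'][:,:,::-1]; u,v=ce[i].astype(int)
    cv2.imwrite(f'pics/{n}_z.png',cv2.resize(im[v-50:v+50,u-60:u+60],None,fx=6,fy=6,interpolation=cv2.INTER_CUBIC))
(o1,d1),(o2,d2)=R
A=np.c_[d1,-d2]; t=np.linalg.lstsq(A,o2-o1,rcond=None)[0]; print(o1+d1*t[0],o2+d2*t[1])
E
```

```text
top [443  96   6   5  26] [445.3  98. ] [ 869.5 -702.3   95. ]
top [190 180  17  16 182] [197.8 187.2] [546.5 190.2  95. ]
side [203 221  14   8  50] [208.8 224.3] [563.2 182.1  95. ]
side [200 228  20  14 127] [207.7 236.3] [534.8 215.9  95. ]
[553.44379181 195.08047591  61.86513226] [556.23741111 196.79450522  62.70601568]
```

View pics/top_z.png

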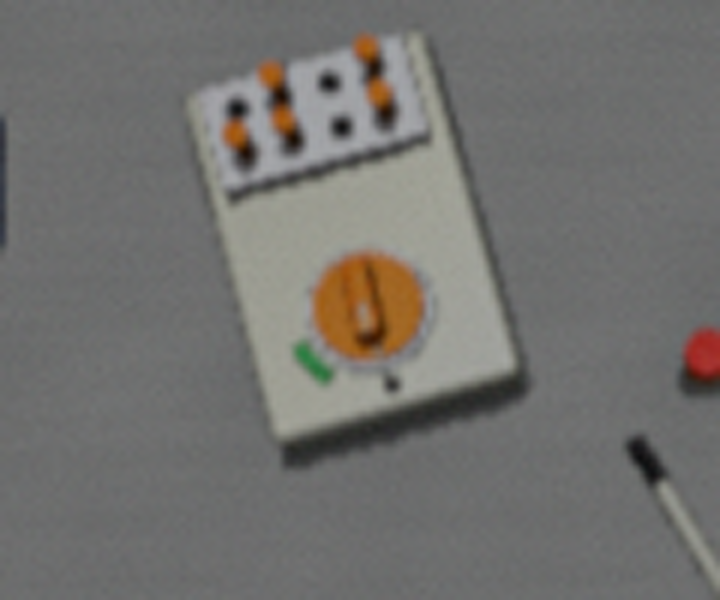

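Call:
servo_tool([
  [1,-0.8,-1.5,0,0,-0.08],
  [3,-2.5,-3,0,0,-0.18],
  [5,-4.2,-4.5,0,0,-0.28],
  [7,-6,-6,0,0,-0.38],
  [9,-7.7,-7,0,0,-0.48],
  [11,-9.4,-8,0,0,-0.58],
  [13,-11,-8,0,0,-0.68],
  [15,-12.8,-8,0,0,-0.78],
  [17,-14.5,-8,0,0,-0.88],
  [19,-16.2,-8,0,0,-0.98],
])

```text
clock: 1.08
eef_pos: [336.6, -269.9, 285.5]
eef_rot: [3.141, 0.0, 1.422]
wrist_force: [0.5, 0.2, 0.0]
finger_gap: 94.1
```

```bash
cat > go.py <<'E'
from h import *
import sys
from scipy.spatial.transform import Rotation as Ro
def rel(target,yaw):
    s=read_state(); R=Ro.from_euler('xyz',s['eef_rot']).as_matrix()
    d=R.T@(np.array(target)-s['eef_pos'])/10
    r=Ro.from_matrix(R.T@Ro.from_euler('xyz',[np.pi,0,yaw]).as_matrix()).as_rotvec()
    print('clk',s['clock'].__round__(2),'pos',s['eef_pos'].round(1),'rot',s['eef_rot'].round(3),'j',s['joints'].round(2),'F',s['wrist_force'].round(1),'M',s['moment'].round(2),'gap',round(s['finger_gap'],1))
    print('rel cm',d.round(2),'rotvec',r.round(3))
if __name__=='__main__': a=list(map(float,sys.argv[1:])); rel(a[:3],a[3])
E
python3 go.py 548 190 260 3.40
```

```text
clk 1.08 pos [ 336.6 -269.9  285.5] rot [3.141 0.    1.422] j [-0.76 -0.03  1.7   0.    1.46 -0.61] F [0.5 0.2 0. ] M [-0.04 -0.12 -0.03] gap 94.1
rel cm [48.63 14.07  2.55] rotvec [ 0.     0.    -1.978]
```

Call:
servo_tool([
  [2,0.6,0,0,0,-0.1],
  [4.5,1.3,0,0,0,-0.2],
  [7,2,0,0,0,-0.3],
  [9.5,2.7,0,0,0,-0.4],
  [12,3.4,0,0,0,-0.5],
  [14.5,4.2,0,0,0,-0.6],
  [17,4.9,0,0,0,-0.7],
  [19.5,5.6,0,0,0,-0.8],
  [22,6.4,0,0,0,-0.9],
  [24.5,7,0,0,0,-1.0],
])

```text
clock: 1.92
eef_pos: [443.5, -38.5, 285.5]
eef_rot: [3.142, 0.0, 2.422]
wrist_force: [-0.2, -0.7, -0.1]
finger_gap: 94.0
```

```bash
python3 go.py 548 190 260 3.40
```

```text
clk 1.92 pos [443.5 -38.5 285.5] rot [3.142 0.    2.422] j [-0.17  0.01  1.67  0.    1.46 -1.02] F [-0.2 -0.7 -0.1] M [-0.03 -0.14  0.01] gap 94.0
rel cm [ 7.21 24.08  2.55] rotvec [ 0.     0.    -0.978]
```

Call:
servo_tool([
  [0.7,2.4,0.3,0,0,-0.1],
  [1.5,5,0.5,0,0,-0.2],
  [2.3,7.8,0.8,0,0,-0.32],
  [3.2,10.6,1,0,0,-0.44],
  [4,13.4,1.2,0,0,-0.56],
  [4.8,16.2,1.5,0,0,-0.68],
  [5.6,19,1.8,0,0,-0.8],
  [6.4,21.6,2.1,0,0,-0.9],
  [7,23.4,2.4,0,0,-0.96],
  [7.2,24.1,2.6,0,0,-0.98],
])

```text
clock: 2.75
eef_pos: [549.2, 190.4, 258.5]
eef_rot: [3.141, -0.001, -2.882]
wrist_force: [-1.2, -0.1, -1.2]
finger_gap: 94.1
```

```bash
python3 go.py 548 190 260 3.40; python3 - <<'E'
from m import *
s,c=shot('wrist','w1.png')
E
```

```text
clk 2.75 pos [549.2 190.4 258.5] rot [ 3.141e+00 -1.000e-03 -2.882e+00] j [ 0.27  0.34  1.35  0.    1.46 -1.56] F [-1.2 -0.1 -1.2] M [ 0.08 -0.11 -0.01] gap 94.1
rel cm [ 0.13 -0.01 -0.15] rotvec [ 0.    -0.001  0.002]
```

View pics/w1.png

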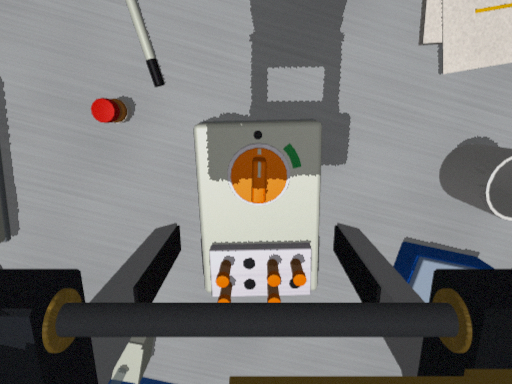

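The wrist view shows the orange knob at about (259,174), its pointer towards the black off dot at (258,135) and the green arc at (291,156). The tubes are below it, and the fingers straddle clear of them.

```bash
cat > meas.py <<'E'
from m import *
from scipy.spatial.transform import Rotation as Ro
s=read_state(); c=camera('wrist')
T=np.eye(4); T[:3,:3]=Ro.from_euler('xyz',s['eef_rot']).as_matrix(); T[:3,3]=s['eef_pos']; T=T@np.array(c['mount'])
img=c['pixels']; 
h=cv2.cvtColor(img,cv2.COLOR_RGB2HSV); m=cv2.inRange(h,(5,150,50),(20,255,255)); m[220:]=0;m[:,:200]=0;m[:,330:]=0
m=cv2.morphologyEx(m,cv2.MORPH_CLOSE,np.ones((7,7)))
cn=max(cv2.findContours(m,0,cv2.CHAIN_APPROX_NONE)[0],key=cv2.contourArea)
P=np.array([onz(c,*p[0],84,T)[:2] for p in cn],np.float32)
print('orange skirt on z84: circle',cv2.minEnclosingCircle(P),'ell',cv2.fitEllipse(P))
# black dot
g=cv2.inRange(h,(0,0,0),(180,255,70)); sub=g[120:150,240:280]
k,l,st,ce=cv2.connectedComponentsWithStats(sub)
for i in range(1,k):
    if 15<st[i,4]<200: u=ce[i]+[240,120]; print('dot',u.round(1),st[i,4],onz(c,*u,70,T).round(1))
cv2.imwrite('pics/wz.png',cv2.resize(img[130:215,205:315,::-1],None,fx=7,fy=7,interpolation=cv2.INTER_CUBIC))
np.savez('w.npz',T=T,img=img)
# box edges: bright region
b=cv2.inRange(h,(20,0,140),(60,80,255))
E
python3 meas.py
```

```text
orange skirt on z84: circle ((544.5484619140625, 191.7593994140625), 31.94576072692871) ell ((544.522216796875, 191.83013916015625), (62.58599090576172, 62.62570571899414), 156.37615966796875)
dot [257.6 134.6] 54 [500.6 178.8  70. ]
```

View pics/wz.png

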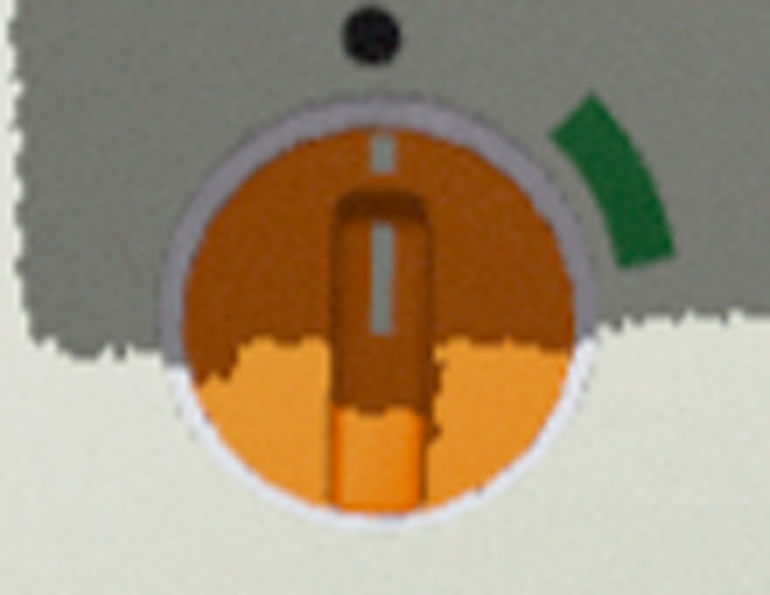

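```bash
python3 - <<'E'
from m import *
d=np.load('w.npz');T=d['T'];c=camera('wrist')
f=lambda u,v,z:onz(c,205+u/7-.43,130+v/7-.43,z,T)[:2]
a,b=f(383.5,222,118),f(381.5,333,118); e=f(384,152,84.3)
print('top line',a,b,np.arctan2(*(b-a)[::-1]))
# bar side edges at top
for v in (250,300,350,450): 
    l,r=f(333,v,118),f(430 if v<400 else 424,v,118); print(v,l,r,np.hypot(*(l-r)),(l+r)/2)
C=np.array([544.5,191.8]); print('skirt mark',e, np.arctan2(*(C-e)[::-1]), 'dot', np.arctan2(*(C-[500.6,178.8])[::-1]),np.hypot(*(C-[500.6,178.8])))
# bar far end at z~118
print(f(380,205,118),f(377,510,118))
E
```

```text
top line [522.99722278 186.44388375] [539.05069228 190.44597869] 0.24431767781795896
250 [528.89205573 180.35395199] [525.23522549 194.10952677] 14.233349745568281 [527.06364061 187.23173938]
300 [536.09556783 182.24219386] [532.41763161 196.07905546] 14.31733053612956 [534.25659972 189.16062466]
350 [543.38458609 184.15284929] [539.68529897 198.07196412] 14.402308246490643 [541.53494253 191.1124067 ]
450 [558.225304   188.04301628] [554.71408725 201.25821672] 13.673703438678773 [556.46969562 194.6506165 ]
skirt mark [516.95758577 185.24113518] 0.233782596370732 dot 0.28790032411694433 45.78438598474373
[520.71806227 185.3031709 ] [565.59239672 196.85832686]
```

Call:
servo_tool([
  [0.1,0.05,-0.2,0,0,0.01],
  [0.2,0.1,1.5,0,0,0.01],
  [0.3,0.2,3.5,0,0,0.01],
  [0.4,0.25,5.5,0,0,0.01],
  [0.47,0.25,7.5,0,0,0.01],
  [0.47,0.25,9,0,0,0.01],
  [0.47,0.25,10.5,0,0,0.01],
  [0.47,0.25,11.5,0,0,0.01],
  [0.47,0.25,12,0,0,0.01],
  [0.47,0.25,12,0,0,0.01],
], gripper=6)

```text
clock: 3.73
eef_pos: [543.5, 189.0, 139.1]
eef_rot: [-3.142, -0.001, -2.898]
wrist_force: [0.0, 0.2, -0.0]
finger_gap: 60.2
```

```bash
python3 go.py 544 191.6 90 3.391; python3 - <<'E'
from m import *
s,c=shot('wrist','w2.png')
E
```

```text
clk 3.73 pos [543.5 189.  139.1] rot [-3.142e+00 -1.000e-03 -2.898e+00] j [ 0.27  0.42  1.52 -0.    1.2  -1.54] F [ 0.   0.2 -0. ] M [ 0.07 -0.19 -0.02] gap 60.2
rel cm [-0.12  0.24  4.91] rotvec [-0.    -0.001 -0.006]
```

View pics/w2.png

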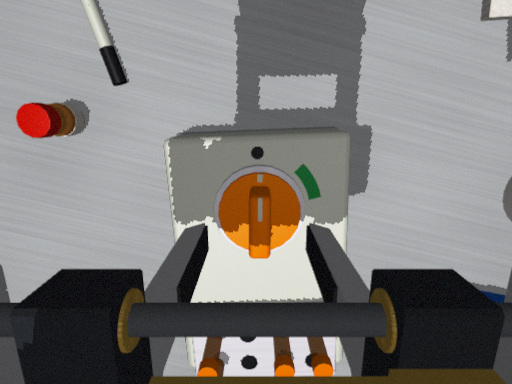

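The bar is between the fingers at column ~260, with its top spanning rows 185-257 and the collar centre at (260,210). I'll refine the centre from this nearer view.

```bash
python3 - <<'E'
from m import *
from scipy.spatial.transform import Rotation as Ro
s=read_state(); c=camera('wrist')
T=np.eye(4); T[:3,:3]=Ro.from_euler('xyz',s['eef_rot']).as_matrix(); T[:3,3]=s['eef_pos']; T=T@np.array(c['mount'])
img=c['pixels'];h=cv2.cvtColor(img,cv2.COLOR_RGB2HSV); m=cv2.inRange(h,(5,150,50),(20,255,255)); m[265:]=0;m[:,:200]=0;m[:,315:]=0
m=cv2.morphologyEx(m,cv2.MORPH_CLOSE,np.ones((9,9)))
cn=max(cv2.findContours(m,0,cv2.CHAIN_APPROX_NONE)[0],key=cv2.contourArea)
P=np.array([onz(c,*p[0],84,T)[:2] for p in cn if p[0][1]<235],np.float32)
print('skirt',cv2.fitEllipse(P))
cv2.imwrite('pics/wz2.png',cv2.resize(img[155:265,200:320,::-1],None,fx=6,fy=6,interpolation=cv2.INTER_CUBIC))
np.savez('w2.npz',T=T)
E
```

```text
skirt ((544.4207153320312, 191.5763702392578), (63.07435607910156, 63.95585250854492), 108.5265884399414)
```

View pics/wz2.png

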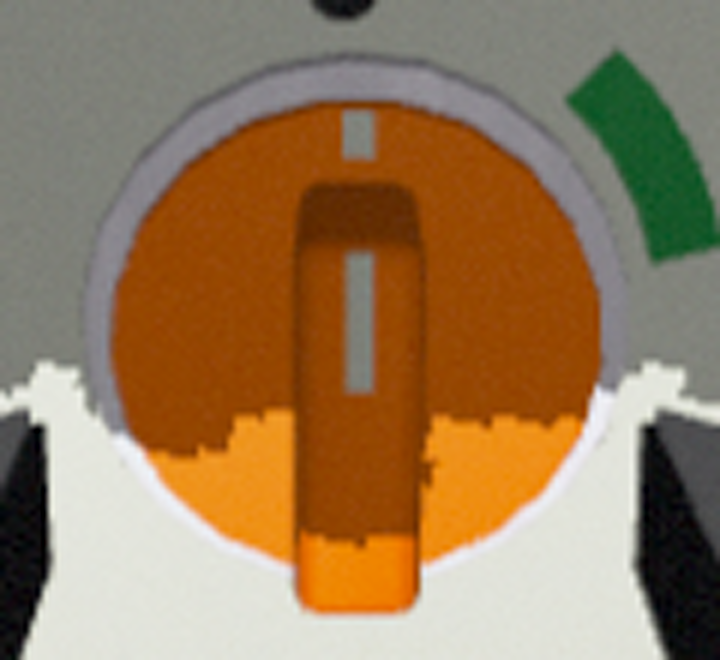

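Call:
servo_tool([
  [-0.05,0.1,0.4,0,0,0],
  [-0.1,0.2,1,0,0,0],
  [-0.15,0.23,1.8,0,0,0],
  [-0.15,0.23,2.6,0,0,0],
  [-0.15,0.23,3.4,0,0,0],
  [-0.15,0.23,4.1,0,0,0],
  [-0.15,0.23,4.6,0,0,0],
  [-0.15,0.23,4.8,0,0,0],
  [-0.15,0.23,4.8,0,0,0],
  [-0.15,0.23,4.8,0,0,0],
], gripper=4)

```text
clock: 4.67
eef_pos: [544.8, 192.2, 91.6]
eef_rot: [-3.142, 0.0, -2.896]
wrist_force: [-0.8, -0.1, 0.7]
finger_gap: 39.7
```

```bash
python3 go.py 544.4 191.6 90 3.386; python3 - <<'E'
from m import *
s,c=shot('wrist','w3.png')
E
```

```text
clk 4.67 pos [544.8 192.2  91.6] rot [-3.142  0.    -2.896] j [ 0.28  0.48  1.56 -0.    1.11 -1.54] F [-0.8 -0.1  0.7] M [ 0.09 -0.12 -0.  ] gap 39.7
rel cm [ 0.05 -0.05  0.16] rotvec [-0.     0.     0.001]
```

View pics/w3.png

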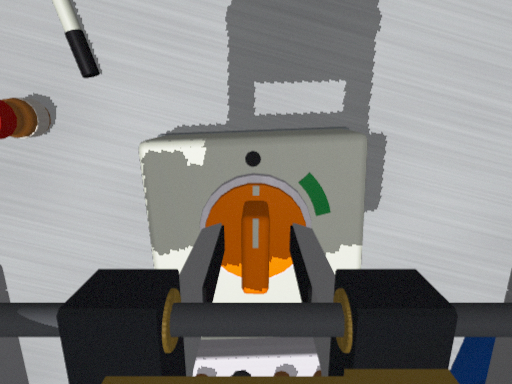

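The bar (column ~256) is centred between the fingers at about 221 and 293. I'll close gently.

Call:
servo_tool([
  [0,0,0,0,0,0],
  [0,0,0,0,0,0],
  [0,0,0,0,0,0],
  [0,0,0,0,0,0],
  [0,0,0,0,0,0],
  [0,0,0,0,0,0],
  [0,0,0,0,0,0],
  [0,0,0,0,0,0],
  [0,0,0,0,0,0],
  [0,0,0,0,0,0],
], gripper=0, grip_force=12)

```text
clock: 5.55
eef_pos: [544.9, 191.4, 91.6]
eef_rot: [-3.14, 0.0, -2.897]
wrist_force: [1.5, -4.8, 1.4]
finger_gap: 14.6
```

```bash
python3 go.py 544.4 191.6 90 3.386
```

```text
clk 5.55 pos [544.9 191.4  91.6] rot [-3.14   0.    -2.897] j [ 0.27  0.48  1.56 -0.    1.11 -1.54] F [ 1.5 -4.8  1.4] M [-0.95 -0.27  0.01] gap 14.6
rel cm [0.05 0.03 0.16] rotvec [-0.001  0.     0.001]
```

Call:
servo_tool([
  [0,-0.04,0,0,0,0],
  [0,-0.08,0,0,0,0],
  [0,-0.08,-0.15,0,0,0],
  [0,-0.08,-0.3,0,0,0],
  [0,-0.08,-0.45,0,0,0],
  [0,-0.08,-0.6,0,0,0],
  [0,-0.08,-0.75,0,0,0],
  [0,-0.08,-0.9,0,0,0],
  [0,-0.08,-0.95,0,0,0],
  [0,-0.08,-0.95,0,0,0],
])

```text
clock: 6.38
eef_pos: [544.9, 191.4, 101.2]
eef_rot: [-3.142, 0.0, -2.896]
wrist_force: [1.9, -2.1, -0.9]
finger_gap: 14.6
```

```bash
python3 go.py 544.4 191.6 101 3.386; python3 - <<'E'
from m import *
s,c=shot('wrist','w4.png')
s,c=shot('side','s4.png')
cv2.imwrite('pics/s4z.png',cv2.resize(c['pixels'][190:270,150:260,::-1],None,fx=6,fy=6,interpolation=cv2.INTER_CUBIC))
E
```

```text
clk 6.38 pos [544.9 191.4 101.2] rot [-3.142  0.    -2.896] j [ 0.27  0.46  1.55 -0.    1.13 -1.54] F [ 1.9 -2.1 -0.9] M [-0.32 -0.5  -0.04] gap 14.6
rel cm [0.04 0.04 0.02] rotvec [-0.     0.     0.001]
```

View pics/w4.png

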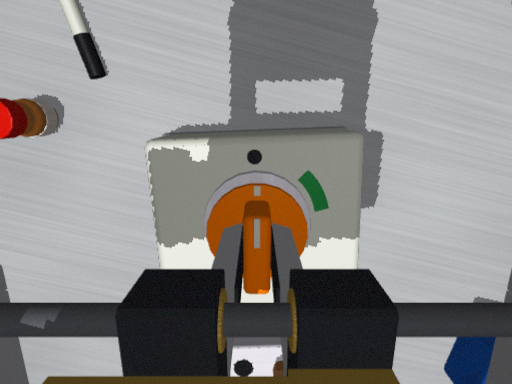

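View pics/s4z.png

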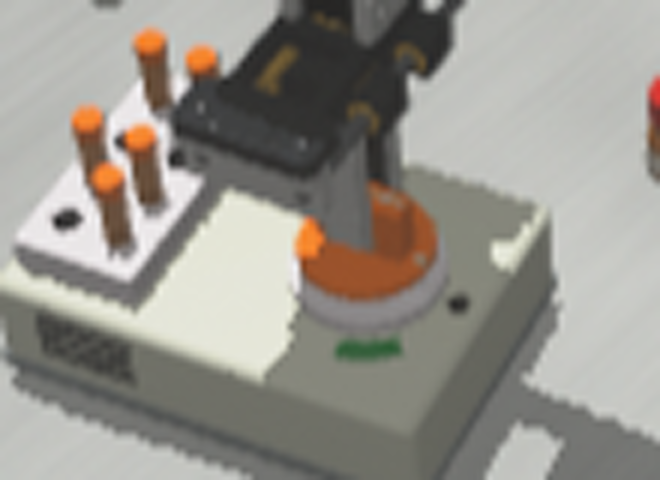

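The wrist view shows the bar at the same pixels as before (243-271, end row 293), while the box has shrunk, so the knob seems to have come up with the fingers. I'll check that in numbers.

```bash
python3 - <<'E'
from m import *
c=camera('wrist')
for f in ('w3','w4'):
    img=cv2.imread(f'pics/{f}.png')[:,:,::-1].copy();h=cv2.cvtColor(img,cv2.COLOR_RGB2HSV)
    m=cv2.inRange(h,(5,150,50),(20,255,255))
    for r in (195,205,215): x=np.where(m[r,190:325])[0]+190; print(f,r,x.min(),x.max(), end=' | ')
    y=np.where(m[150:320,257])[0]+150; print('rows',y.min(),y.max())
    e=cv2.inRange(h,(50,120,40),(80,255,255)); ys,xs=np.where(e[150:230,280:340]); print('green',xs.mean()+280,ys.mean()+150,len(xs))
E
```

```text
w3 195 222 288 | w3 205 214 297 | w3 215 209 302 | rows 184 293
green 315.4168067226891 194.24705882352941 595
w4 195 224 289 | w4 205 215 298 | w4 215 210 303 | rows 184 292
green 314.11380597014926 190.83768656716418 536
```

The skirt pixels are unchanged while the heater receded, so the knob is out by about 9.5 mm. Now I turn clockwise (tool +rz).

Call:
servo_tool([
  [0,0,0,0,0,0.04],
  [0,0,0,0,0,0.12],
  [0,0,0,0,0,0.2],
  [0,0,0,0,0,0.29],
  [0,0,0,0,0,0.38],
  [0,0,0,0,0,0.47],
  [0,0,0,0,0,0.56],
  [0,0,0,0,0,0.63],
  [0,0,0,0,0,0.68],
  [0,0,0,0,0,0.7],
])

```text
clock: 7.37
eef_pos: [545.0, 191.7, 101.2]
eef_rot: [3.141, 0.0, 2.684]
wrist_force: [2.1, 0.2, -0.9]
finger_gap: 14.9
```

```bash
python3 go.py 544.4 191.6 101 3.386; python3 - <<'E'
from m import *
s,c=shot('wrist','w5.png')
E
```

```text
clk 7.37 pos [545.  191.7 101.2] rot [3.141 0.    2.684] j [ 0.27  0.46  1.55  0.    1.13 -0.84] F [ 2.1  0.2 -0.9] M [ 0.19 -0.62  0.05] gap 14.9
rel cm [ 0.05 -0.04  0.02] rotvec [ 0.001  0.    -0.702]
```

View pics/w5.png

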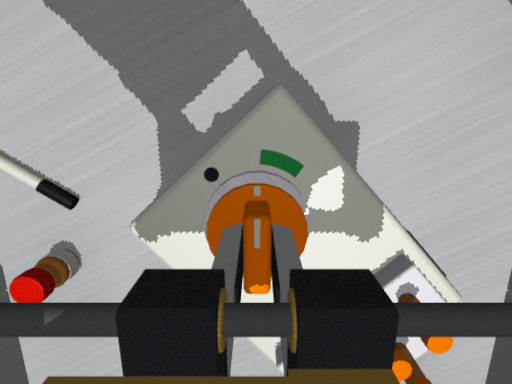

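The knob turned with the fingers, and its pointer is now near the start of the green arc. Next I turn a bit further and lower it gently to the rim.

Call:
servo_tool([
  [0,0,0,0,0,0.04],
  [0,0,0,0,0,0.08],
  [0,0,0,0,0,0.1],
  [0,0,0.05,0,0,0.1],
  [0,0,0.1,0,0,0.1],
  [0,0,0.15,0,0,0.1],
  [0,0,0.2,0,0,0.1],
  [0,0,0.25,0,0,0.1],
  [0,0,0.28,0,0,0.1],
  [0,0,0.28,0,0,0.1],
])

```text
clock: 8.25
eef_pos: [545.0, 191.6, 98.2]
eef_rot: [3.141, 0.0, 2.587]
wrist_force: [4.0, 4.9, 1.3]
finger_gap: 15.2
```

```bash
python3 go.py 544.4 191.6 98 3.386
```

```text
clk 8.25 pos [545.  191.6  98.2] rot [3.141 0.    2.587] j [ 0.27  0.47  1.55  0.    1.12 -0.74] F [4.  4.9 1.3] M [ 1.03 -0.84  0.04] gap 15.2
rel cm [ 0.05 -0.03  0.02] rotvec [ 0.001  0.    -0.799]
```

Call:
servo_tool([
  [0,0.04,0.01,0,0,0],
  [0,0.08,0.02,0,0,0],
  [0,0.08,0.03,0,0,0],
  [0,0.08,0.04,0,0,0],
  [0,0.08,0.05,0,0,0],
  [0,0.08,0.06,0,0,0],
  [0,0.08,0.06,0,0,0],
  [0,0.08,0.06,0,0,0],
  [0,0.08,0.06,0,0,0],
  [0,0.08,0.06,0,0,0],
])

```text
clock: 9.08
eef_pos: [545.1, 191.8, 97.6]
eef_rot: [-3.141, -0.0, 2.587]
wrist_force: [-0.8, -1.6, 4.6]
finger_gap: 14.8
```

```bash
python3 go.py 544.4 191.6 98 3.386
```

```text
clk 9.08 pos [545.1 191.8  97.6] rot [-3.141 -0.     2.587] j [ 0.28  0.47  1.55 -0.    1.12 -0.74] F [-0.8 -1.6  4.6] M [-0.28  0.17  0.  ] gap 14.8
rel cm [ 0.05 -0.05 -0.04] rotvec [-0.001 -0.    -0.799]
```

Call:
servo_tool([
  [0,-0.01,0.01,0,0,0],
  [0,-0.02,0.02,0,0,0],
  [0,-0.02,0.03,0,0,0],
  [0,-0.02,0.04,0,0,0],
  [0,-0.02,0.05,0,0,0],
  [0,-0.02,0.05,0,0,0],
  [0,-0.02,0.05,0,0,0],
  [0,-0.02,0.05,0,0,0],
  [0,-0.02,0.05,0,0,0],
  [0,-0.02,0.05,0,0,0],
])

```text
clock: 9.92
eef_pos: [545.1, 191.7, 97.4]
eef_rot: [-3.141, 0.0, 2.587]
wrist_force: [-1.9, -1.2, 7.3]
finger_gap: 14.9
```

```bash
python3 go.py 544.4 191.6 98 3.386
```

```text
clk 9.92 pos [545.1 191.7  97.4] rot [-3.141  0.     2.587] j [ 0.27  0.47  1.55 -0.    1.12 -0.74] F [-1.9 -1.2  7.3] M [-0.09  0.22  0.01] gap 14.9
rel cm [ 0.05 -0.05 -0.06] rotvec [-0.    -0.    -0.799]
```

Fz rises at 97.4 mm, so the pin is resting on the rim. Next I sweep slowly with a light push.

Call:
servo_tool([
  [0,0,0.02,0,0,0],
  [0,0,0.03,0,0,0.01],
  [0,0,0.03,0,0,0.02],
  [0,0,0.03,0,0,0.03],
  [0,0,0.03,0,0,0.04],
  [0,0,0.03,0,0,0.05],
  [0,0,0.03,0,0,0.06],
  [0,0,0.03,0,0,0.07],
  [0,0,0.03,0,0,0.08],
  [0,0,0.03,0,0,0.08],
])

```text
clock: 10.75
eef_pos: [545.1, 191.8, 96.6]
eef_rot: [-3.141, -0.0, 2.506]
wrist_force: [0.1, -1.3, -0.2]
finger_gap: 14.8
```

```bash
python3 go.py 544.4 191.6 98 3.386
```

```text
clk 10.75 pos [545.1 191.8  96.6] rot [-3.141 -0.     2.506] j [ 0.28  0.47  1.55 -0.    1.12 -0.66] F [ 0.1 -1.3 -0.2] M [-0.26 -0.24  0.01] gap 14.8
rel cm [ 0.04 -0.06 -0.14] rotvec [-0.   -0.   -0.88]
```

z dropped 0.8 mm and Fz went to zero with no twist, so the pin has found the hole. I'll lower in small steps to check.

Call:
servo_tool([
  [0,0,0.02,0,0,0],
  [0,0,0.04,0,0,0],
  [0,0,0.06,0,0,0],
  [0,0,0.08,0,0,0],
  [0,0,0.1,0,0,0],
  [0,0,0.12,0,0,0],
  [0,0,0.12,0,0,0],
  [0,0,0.12,0,0,0],
  [0,0,0.12,0,0,0],
  [0,0,0.12,0,0,0],
])

```text
clock: 11.58
eef_pos: [545.1, 191.8, 95.5]
eef_rot: [-3.141, -0.0, 2.507]
wrist_force: [-0.9, -2.8, 1.6]
finger_gap: 14.5
```

```bash
python3 go.py 544.4 191.6 98 3.386
```

```text
clk 11.58 pos [545.1 191.8  95.5] rot [-3.141 -0.     2.507] j [ 0.28  0.47  1.55 -0.    1.12 -0.66] F [-0.9 -2.8  1.6] M [-0.55  0.11 -0.04] gap 14.5
rel cm [ 0.04 -0.06 -0.25] rotvec [-0.    -0.    -0.879]
```

Call:
servo_tool([
  [0,0,0.03,0,0,0],
  [0,-0.01,0.06,0,0,0],
  [0,-0.02,0.09,0,0,0],
  [0,-0.03,0.12,0,0,0],
  [0,-0.03,0.15,0,0,0],
  [0,-0.03,0.18,0,0,0],
  [0,-0.03,0.21,0,0,0],
  [0,-0.03,0.24,0,0,0],
  [0,-0.03,0.24,0,0,0],
  [0,-0.03,0.24,0,0,0],
])

```text
clock: 12.42
eef_pos: [545.1, 191.8, 93.2]
eef_rot: [3.141, 0.0, 2.507]
wrist_force: [0.6, -0.9, 1.2]
finger_gap: 14.6
```

```bash
python3 go.py 544.4 191.6 98 3.386; python3 - <<'E'
from m import *
s,c=shot('wrist','w6.png')
E
```

```text
clk 12.42 pos [545.1 191.8  93.2] rot [3.141 0.    2.507] j [ 0.27  0.47  1.56  0.    1.11 -0.66] F [ 0.6 -0.9  1.2] M [ 0.01 -0.26 -0.  ] gap 14.6
rel cm [ 0.04 -0.05 -0.48] rotvec [ 0.     0.    -0.879]
```

View pics/w6.png

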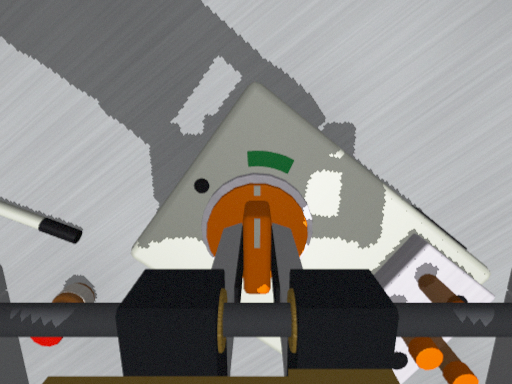

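The bar is at the same pixels in the wrist view (end row ~293), so it is following without slip. The pointer at (257,190) aims into the green arc (248-294, 160). I continue to home.

Call:
servo_tool([
  [0,0,0.03,0,0,0],
  [0,0,0.06,0,0,0],
  [0,0,0.09,0,0,0],
  [0,0,0.12,0,0,0],
  [0,0,0.14,0,0,0],
  [0,0,0.16,0,0,0],
  [0,0,0.18,0,0,0],
  [0,0,0.18,0,0,0],
  [0,0,0.18,0,0,0],
  [0,0,0.18,0,0,0],
])

```text
clock: 13.3
eef_pos: [545.1, 191.8, 91.6]
eef_rot: [3.141, 0.0, 2.507]
wrist_force: [0.2, 0.6, 5.7]
finger_gap: 14.9
```

```bash
python3 go.py 544.4 191.6 91 3.386
```

```text
clk 13.3 pos [545.1 191.8  91.6] rot [3.141 0.    2.507] j [ 0.27  0.48  1.56  0.    1.11 -0.66] F [0.2 0.6 5.7] M [ 0.26 -0.15 -0.01] gap 14.9
rel cm [ 0.04 -0.05  0.06] rotvec [ 0.     0.    -0.879]
```

Call:
servo_tool([
  [0,0,0.01,0,0,0],
  [0,0,0.02,0,0,0],
  [0,0,0.03,0,0,0],
  [0,0,0.04,0,0,0],
  [0,0,0.05,0,0,0],
  [0,0,0.05,0,0,0],
  [0,0,0.05,0,0,0],
  [0,0,0.05,0,0,0],
  [0,0,0.05,0,0,0],
  [0,0,0.05,0,0,0],
])

```text
clock: 14.13
eef_pos: [545.1, 191.7, 91.5]
eef_rot: [3.141, 0.0, 2.507]
wrist_force: [-2.5, 1.2, 10.0]
finger_gap: 15.2
```

```bash
python3 go.py 544.4 191.6 91 3.386
```

```text
clk 14.13 pos [545.1 191.7  91.5] rot [3.141 0.    2.507] j [ 0.27  0.48  1.56  0.    1.11 -0.66] F [-2.5  1.2 10. ] M [ 0.07  0.3  -0.05] gap 15.2
rel cm [ 0.05 -0.05  0.05] rotvec [ 0.     0.001 -0.879]
```

The knob hits a hard stop at the same height as at the start (91.5 mm). I ease off, then open.

Call:
servo_tool([
  [0,0,-0.04,0,0,0],
  [0,0,-0.07,0,0,0],
  [0,0,-0.07,0,0,0],
  [0,0,-0.07,0,0,0],
  [0,0,-0.07,0,0,0],
  [0,0,-0.07,0,0,0],
  [0,0,-0.07,0,0,0],
  [0,0,-0.07,0,0,0],
  [0,0,-0.07,0,0,0],
  [0,0,-0.07,0,0,0],
])

```text
clock: 14.97
eef_pos: [545.1, 191.7, 91.6]
eef_rot: [3.141, 0.0, 2.507]
wrist_force: [2.1, 3.0, 4.2]
finger_gap: 15.0
```

Call:
servo_tool([
  [0,0,0,0,0,0],
  [0,0,0,0,0,0],
  [0,0,0,0,0,0],
  [0,0,0,0,0,0],
  [0,0,0,0,0,0],
  [0,0,0,0,0,0],
  [0,0,0,0,0,0],
  [0,0,0,0,0,0],
  [0,0,0,0,0,0],
  [0,0,0,0,0,0],
], gripper=5)

```text
clock: 15.8
eef_pos: [545.0, 191.7, 91.6]
eef_rot: [3.142, 0.0, 2.507]
wrist_force: [-0.3, 0.5, 0.2]
finger_gap: 49.7
```

Call:
servo_tool([
  [0,0,-0.3,0,0,0],
  [0,0,-1,0,0,0],
  [0,0,-2,0,0,0],
  [0,0,-3.2,0,0,0],
  [0,0,-4.6,0,0,0],
  [0,0,-6.2,0,0,0],
  [0,0,-8,0,0,0],
  [0,0,-9.2,0,0,0],
  [0,0,-10,0,0,0],
  [0,0,-10,0,0,0],
])

```text
clock: 16.63
eef_pos: [545.6, 191.8, 193.7]
eef_rot: [3.139, 0.002, 2.507]
wrist_force: [-0.4, -0.1, 0.3]
finger_gap: 49.8
```

```bash
python3 go.py 544.4 191.6 91 3.386; python3 - <<'E'
from m import *
s,c=shot('wrist','w7.png')
s,c=shot('side','s7.png')
cv2.imwrite('pics/s7z.png',cv2.resize(c['pixels'][190:270,150:260,::-1],None,fx=6,fy=6,interpolation=cv2.INTER_CUBIC))
E
```

```text
clk 16.63 pos [545.6 191.8 193.7] rot [3.139e+00 2.000e-03 2.507e+00] j [ 0.27  0.37  1.46  0.    1.31 -0.66] F [-0.4 -0.1  0.3] M [ 0.03 -0.18 -0.01] gap 49.8
rel cm [ 0.1  -0.11 10.27] rotvec [ 0.001  0.003 -0.879]
```

View pics/w7.png

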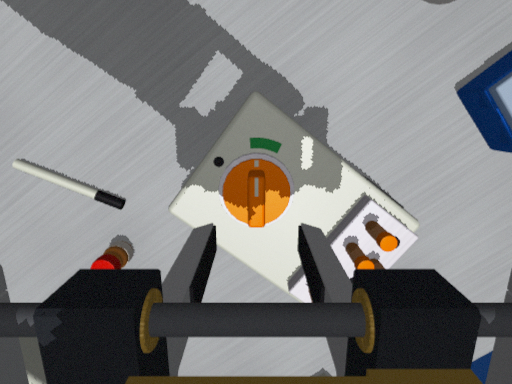

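View pics/s7z.png

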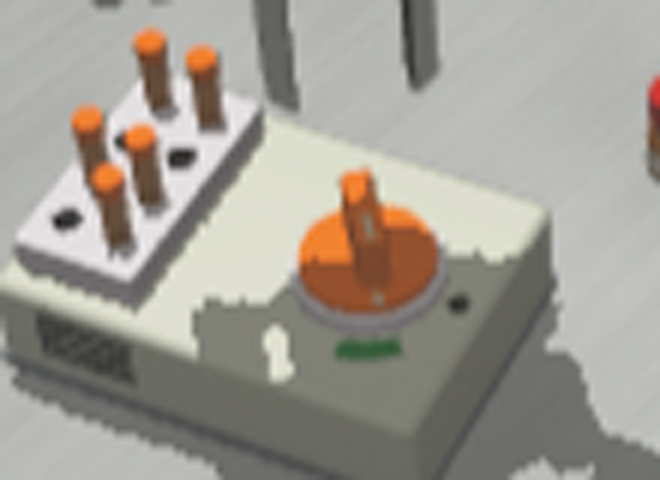

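Released. The wrist view shows the knob at (257,190), with its pointer at (257,163) under the green arc (252-281, 145) and a thin, even collar ring. The side view shows the knob seated. One last check in numbers.

```bash
python3 - <<'E'
from m import *
from scipy.spatial.transform import Rotation as Ro
s=read_state(); c=camera('wrist')
T=np.eye(4); T[:3,:3]=Ro.from_euler('xyz',s['eef_rot']).as_matrix(); T[:3,3]=s['eef_pos']; T=T@np.array(c['mount'])
img=c['pixels'];h=cv2.cvtColor(img,cv2.COLOR_RGB2HSV); m=cv2.inRange(h,(5,150,50),(20,255,255)); m[235:]=0;m[:,:210]=0;m[:,300:]=0
m=cv2.morphologyEx(m,cv2.MORPH_CLOSE,np.ones((9,9)))
cn=max(cv2.findContours(m,0,cv2.CHAIN_APPROX_NONE)[0],key=cv2.contourArea)
for z in (84.3,90.8):
    P=np.array([onz(c,*p[0],z,T)[:2] for p in cn if p[0][1]<212],np.float32); print(z,cv2.fitEllipse(P))
sub=h[150:200,245:270]; w=cv2.inRange(sub,(0,0,80),(180,70,255)); ys,xs=np.where(w); 
ln=[(x+245,y+150) for x,y in zip(xs,ys) if 175<y+150<198]
if ln:
    vx=cv2.fitLine(np.array(ln,np.float32),cv2.DIST_L2,0,.01,.01).ravel(); a=onz(c,vx[2],vx[3],118,T)[:2]; b=onz(c,vx[2]+10*vx[0],vx[3]+10*vx[1],118,T)[:2]
    print('bar yaw',np.arctan2(*(b-a)[::-1])%np.pi, 'start 0.246')
for n in ('top',):
    a=cv2.imread('pics/top0.png').astype(int); c=camera(n); b=c['pixels'][:,:,::-1].astype(int)
    cv2.imwrite('pics/top9.png',c['pixels'][:,:,::-1])
    for nm,(x0,x1,y0,y1) in dict(vial=(246,264,188,205),marker=(238,266,206,246),blue=(285,345,120,195),reagent=(372,400,148,176),mug=(92,128,192,222),tip=(96,138,148,182)).items(): print(nm,abs(a-b)[y0:y1,x0:x1].mean().round(2))
E
```

```text
84.3 ((544.4215087890625, 192.0821075439453), (62.636592864990234, 62.6878776550293), 109.31607818603516)
90.8 ((543.0532836914062, 193.0658721923828), (61.215396881103516, 61.2655143737793), 109.32539367675781)
bar yaw 2.5083849419066815 start 0.246
vial 2.86
marker 2.94
blue 3.13
reagent 2.72
mug 2.82
tip 2.89
```

View pics/top9.png

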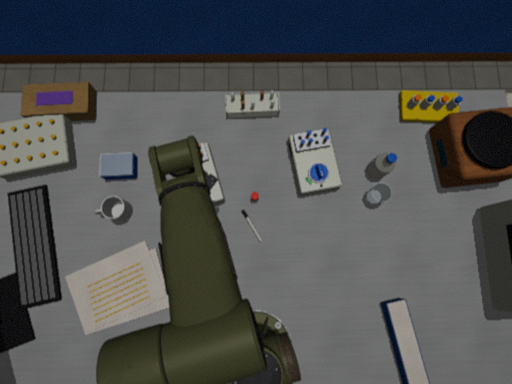

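The skirt fits the seated height (same centre and 62.6 mm diameter as at the start). The turn is 0.246 − (2.508 − π) ≈ 0.88 rad, and the bystanders are unchanged in the top view. I hand in.

```bash
python3 -c "
from cell import *
print(sign_off())"
```

```text
the job is handed in; nothing more can be done
None
```

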